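Balance the coating carrier on its hanger and move it level

ROBOT

A 6-joint arm with a two-finger parallel gripper is mounted at the origin on the work surface. World frame = base frame: x ahead of the robot, y to its left, z up, the work surface at z = 0. Lengths are in m, angles in rad, forces in N, time in s.
With the tool pointing down it reaches from about 0.4 to 0.825 m from the base axis. Payload 7 kg.
Tool frame: the origin (TCP) lies midway between the tips of the shut fingers; the grasp point (between the pads) lies 19 mm behind it; z points along the fingers, y is the direction in which the jaws open and shut (so a half turn about z gives the same grasp; the last joint's range is limited). The gripper opens to 88 mm and grips with 3 to 60 N. Pads are 19 mm wide; open, the fingers measure 130 mm over their backs; the gripper's body (78 mm by 193 mm) begins 47 mm behind the grasp point.
Start: joints at [1.424, 0.359, 0.012, 0, -1.224, -0.288], TCP at [0.284, 0.612, 0.227] pointing down, gripper open.
Joint ranges: [-3.07, 3.07], [-1.43, 2.12], [-1.02, 1.25], [-3.03, 1.67], [-3.05, -0], [-3.03, 3.03]. Speed limits (rad/s): [2.39, 2.39, 3.01, 3.14, 3.14, 3.14].

INTERFACE

Orientations are given as a unit quaternion [x, y, z, w].
In Python, from cell import observe, grab_frame, sign_off gives the robot as it stands.
- The arm moves only by the shell command python3 -m handwheel 'ROWS' [FORCE]. ROWS is a JSON object of lists of equal length, an entry for each row: "delta_pos": the shift along the tool's x, y, z in m, a list of three; "angular": the turn, a rotation vector about the tool's x, y, z in rad, a list of three; "grip": the closure, from 0 (fully open) to 1 (shut). In form: {"delta_pos": [[tx, ty, tz], ...], "angular": [[rx, ry, rz], ...], "grip": [grip, ...]}. A call has 1 to 10 rows; each row shifts and turns the commanded pose from where the row before left it, along the tool's axes as they then stand; what a row does not reach is not made up. A row lasts 1/10 s, in which the tool goes at most 50 mm and 8.59 degrees, less where a joint would pass 70% of its speed; a pose out of reach is approached as far as the arm can. A call with a gripper value outside its range is refused whole. The fingers move at their own pace and stop on an object; FORCE is the grip in N (left out, the last holds). Time passes only in rows, so rows that do not move let the fingers close. It gives the time, the measured TCP pose, the force and the opening at its end, in the units of the state.
- observe(): the state, without advancing time (a new reading comes with each control period).
- grab_frame(name): name is "scene" or "top" or "wrist"; returns a dict with "color" (400x640x3 uint8, blue, green, red), "intrinsics" (3x3 intrinsics, pixels), "world_from_camera" (4x4, takes a point from camera to world coordinates). Camera axes: x right, y down, z forward; pixel columns grow to the right and rows downward; lengths in m; the calibration is good to about 2 mm. A picture is of the moment at which its call begins. There is no depth.
- sign_off(): hands the job in, once; it reports no verdict.
The state is a dict: "time_s": time; "joints": joint angles; "joint_velocities": joint speeds; "tau": joint torques, N m; "ee_pos": TCP position; "orientation": TCP orientation; "wrist_force": force on the tool from outside, world axes, zero at the start; "moment": the same for the moment, N m; "finger_gap": finger opening in m.
Only numpy, scipy, OpenCV 4.12 (cv2) and the standard library are available. Lean on these libraries where they do the work, as an engineer would, in place of code of your own. Each camera call takes 0.05 s, during which the arm holds its last target. There are 200 camera calls.

TASK

Find where the carrier bar balances: slide its red hanger along the tube and try small lifts by the black handle until the bar hangs level, and never let it tip by more than about 15 degrees. Then lift it well clear of the grey cradle by the handle, hold it hanging level and still for a couple of seconds, carry it to the blue cradle, set it gently home in both slots and let go. Leave the plates, the pan and the jar where they are.

Things in the scene. Friction and masses are not known exactly. Their poses are not given: they have to be found in the camera images.
- bar: Carrier bar: 20 mm square aluminium tube with a closed steel tin (74 x 64 x 50 mm) fixed round each end, 388 mm overall. Origin on the tube's axis at mid-length, x along the tube, z up. 0.45 to 0.81 kg in all. The tins look alike but are filled differently, so the balance point is unknown: within 55 mm of the middle, on the tube's axis. Starts in the grey cradle; to be lifted only by its handle.
- tin_b (a point): Centre of the tin at the bar's +x end, 157 mm from the bar's middle; the other tin is its mirror image. The tins' inner faces are 120 mm from the middle; their tops lie 25 mm above and their undersides 25 mm below the tube's axis.
- hanger (a joint): The red hanger (80 g with its handle), a 30 mm long collar that slides along the tube with about 2 N of friction and stays where it is left, also when the bar hangs tilted. Value: its place (m) along the bar's x from the bar's middle, stops at -0.06 and +0.06. Push it by its handle while the bar lies in a cradle.
- handle: Black lifting handle on the hanger. Origin on its pivot pin, 36 mm above the tube's axis; z up. The pin's rubber mount gives 1 mm per 3 N, up or down. The pin turns freely (a very weak spring keeps the handle upright when let go), so a lifted bar tips about it, heavy end down; hanging free, its slope is about (distance of hanger from balance point) / 37 mm.
- grip (a point): Centre of the handle's grip block, 37 mm above the pin: 28 mm along the bar, 22 mm across, 36 mm high. Best pinched across the bar, from above.
- grey_cradle: Fixed grey cradle where the bar starts: base 250 x 90 x 10 mm, origin under its centre, x along the bar, z up. Two rests, 20 mm thick, centred 104 mm either side of the middle, each with an open-topped slot 25 mm wide, floor 45 mm above the table, walls flaring above 61 mm to a mouth some 50 mm wide; tops at 87 mm. The tube lies in both slots, the tins outside the rests with 6 mm of play at each end.
- blue_cradle: Fixed blue cradle, same shape, sizes and axes as the grey one: where the bar must end, either way round.
- blue_seat (a point): Point 55 mm above the blue cradle's origin: where the middle of the bar's axis lies when it is home.
- plate_stack: Bystander: stack of steel plates, 70 x 55 x 36 mm, origin under its centre.
- pan: Bystander: open aluminium pan, 130 x 85 x 30 mm, origin under its centre.
- jar: Bystander: amber glass jar, 56 mm across, 60 mm high, origin under its centre.

How it is judged:
On the way:
1. the bar hangs from the gripped handle well clear of the cradle (its axis over 95 mm high), level within 5 degrees and still, for one second (height (world z) of bar above 0.095 m and angle between bar's own z axis and vertical below 0.09 rad and angular speed of bar below 0.15 rad/s and linear speed of bar below 0.05 m/s and contact force between the fingers and handle above 1 N), for 1 s.
At the end, for the whole second after the job is handed in: The bar lies at rest in both slots of the blue cradle: its middle within 10 mm along and 5 mm across of the cradle's middle, its axis 55 mm (within 4 mm) above the cradle's underside, in line and level within 0.06 rad, let go (x of bar in the frame of blue_cradle between -0.01 and 0.01 m and y of bar in the frame of blue_cradle between -0.005 and 0.005 m and z of bar in the frame of blue_cradle between 0.051 and 0.059 m and angle between the x axis of bar and the x axis of blue_cradle, either way round below 0.06 rad and angle between bar's own z axis and vertical below 0.06 rad and linear speed of bar below 0.02 m/s and angular speed of bar below 0.1 rad/s); the robot touches nothing.
It fails at once if the bar tips more than 18 degrees (angle between bar's own z axis and vertical above 0.315 rad).
It fails at once if the bar is forced or dropped against a cradle with more than 40 N (contact force between bar and grey_cradle above 40 N or contact force between bar and blue_cradle above 40 N).
It fails at once if a bystander is moved more than 20 mm (distance of any of plate_stack, pan, jar from where it was at the start of the episode above 0.02 m).
It also fails if it takes over 72 s, if anything falls off the work surface, if the arm or the gripper's body presses on something with over 40 N, if the wrist force passes 120 N, or if a joint passes its speed limit or range.

## Working session

There is one attempt and no reset: what is moved stays moved. The work goes in short steps, Python scripts to look and compute and a shell command to move; the robot and the scene stay as the last step left them, time stands still between calls to the robot, and variables do not carry over. Pictures are saved under pics/ and viewed, about 8 in all and at most 12, crops included, and the job is handed in when it is done.

```bash
ls; mkdir -p pics
python3 - <<'E'
from cell import *
import cv2
print(observe())
for n in ("top","scene"):
    f=grab_frame(n); cv2.imwrite(f"pics/{n}0.png",f["color"]); print(n,f["intrinsics"],f["world_from_camera"])
E
```

```text
pics
{'time_s': 0.0, 'joints': array([ 1.42414042e+00,  3.59400400e-01,  1.10728476e-02, -3.67216490e-04,
       -1.22407487e+00, -2.88098551e-01]), 'joint_velocities': array([ 0.00027437,  0.00143684,  0.00086126,  0.00127748, -0.00030242,
        0.00019669]), 'tau': array([ 1.57960349e-03, -5.82718241e+01,  2.93050486e+01,  6.99740052e+00,
        6.74753683e-03, -1.63914242e-04]), 'ee_pos': array([0.28411727, 0.61176666, 0.22561695]), 'orientation': array([ 9.76452641e-01, -2.15730305e-01, -1.15455218e-04,  8.13237270e-04]), 'wrist_force': array([-1.06154325, -0.01385191,  0.02432469]), 'moment': array([ 0.03637606, -0.00422322,  0.03347965]), 'finger_gap': 0.08761306725763292}
top [[467.4433848    0.         317.52478651]
 [  0.         467.4433848  201.76622536]
 [  0.           0.           1.        ]] [[ 5.85367961e-03 -9.97202909e-01  7.45123696e-02  5.20039734e-01]
 [-9.99930875e-01 -6.59693126e-03 -9.73266675e-03 -1.01960127e-03]
 [ 1.01969966e-02 -7.44502471e-02 -9.97172594e-01  1.31369815e+00]
 [ 0.00000000e+00  0.00000000e+00  0.00000000e+00  1.00000000e+00]]
scene [[474.10547886   0.         319.96237616]
 [  0.         474.10547886 207.83233868]
 [  0.           0.           1.        ]] [[ 0.89490963  0.25544997 -0.36589899  1.05120006]
 [ 0.4460311  -0.5375609   0.71560082 -0.86881408]
 [-0.01389278 -0.8036004  -0.59500705  0.7925757 ]
 [ 0.          0.          0.          1.        ]]
```

View pics/top0.png

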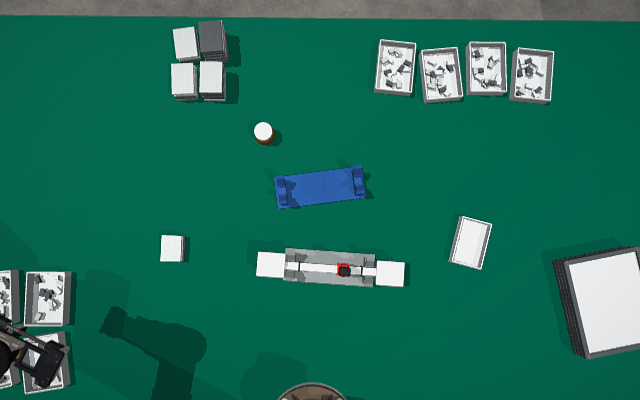

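View pics/scene0.png

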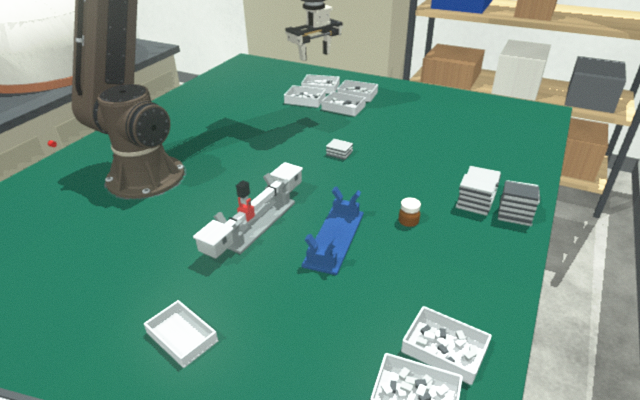

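The top view shows the bar in the grey cradle at about (330,269), the handle at (344,270), and the blue cradle at about (320,187). The plates, jar and pan are clear of the path. I'll enlarge the middle.

```bash
cat > h.py <<'E'
from cell import *
import numpy as np, cv2
from scipy.spatial.transform import Rotation as R
def px2w(f,u,v,z):
    T=f["world_from_camera"]; d=T[:3,:3]@np.linalg.solve(f["intrinsics"],[u,v,1]); p=T[:3,3]
    return p+d*(z-p[2])/d[2]
def w2px(f,P):
    T=f["world_from_camera"]; q=f["intrinsics"]@(T[:3,:3].T@(np.array(P)-T[:3,3])); return q[:2]/q[2]
def crop(f,u0,v0,w,h,s,name):
    cv2.imwrite("pics/"+name,cv2.resize(f["color"][v0:v0+h,u0:u0+w],None,fx=s,fy=s,interpolation=cv2.INTER_CUBIC))
E
python3 - <<'E'
from h import *
f=grab_frame("top"); crop(f,250,160,160,120+10,5,"topc.png")
E
```

```text
(no output)
```

View pics/topc.png

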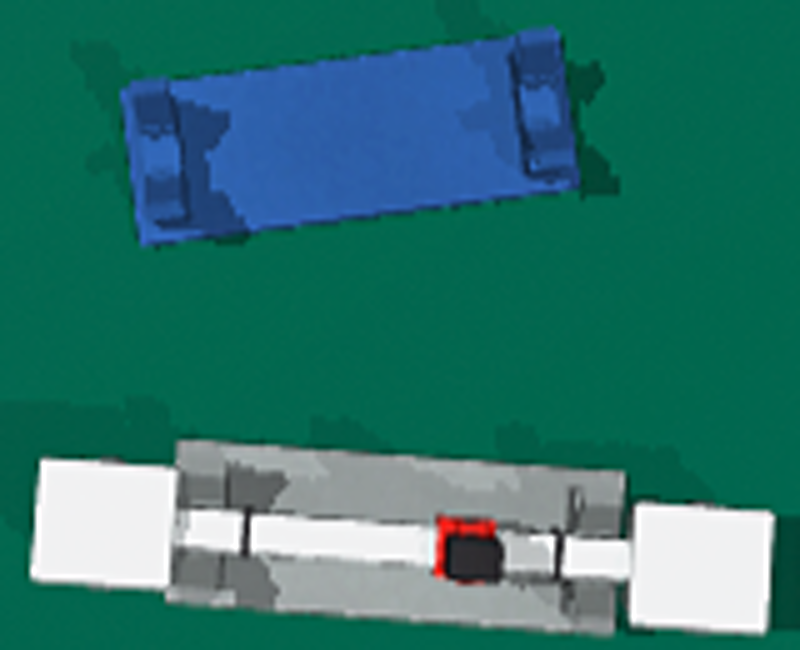

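The enlarged crop shows:
- Blue base corners at (122,88), (558,30), (580,187) and (143,243).
- Grey base corners at (178,440), (625,471), (613,635) and (166,603).
- Tin top corners, and the handle top centred at about (474,557).

Run:
```python
from h import *
f=grab_frame("top")
P=lambda c,z:np.array([px2w(f,250+(a+.5)/5-.5,160+(b+.5)/5-.5,z) for a,b in c])
def rect(n,c,z):
    p=P(c,z); d=(p[1]+p[2]-p[0]-p[3])/2; print(n,p.mean(0).round(4),"yaw of right->left axis",np.degrees(np.arctan2(-d[1],-d[0])).round(2),"len",np.linalg.norm(d).round(4),"wid",np.linalg.norm((p[0]+p[1]-p[2]-p[3])/2).round(4)); return p.mean(0)
rect("blue",[(122,88),(558,30),(580,187),(143,243)],.01)
rect("grey",[(178,440),(625,471),(613,635),(166,603)],.01)
a=rect("tinL",[(40,458),(178,465),(170,590),(30,582)],.08)
b=rect("tinR",[(635,502),(774,510),(770,635),(630,628)],.08)
rect("bar",[(40,458),(774,510),(770,635),(30,582)],.08)
print((a+b)/2,np.degrees(np.arctan2(*(a-b)[1::-1])))
print(rect("grip",[(446,533),(502,533),(502,582),(446,580)],.146))
o=observe();print(o["ee_pos"],R.from_quat(o["orientation"]).as_matrix().round(4),o["time_s"])
```

```text
blue [ 0.6592 -0.02    0.01  ] yaw of right->left axis 97.87 len 0.2469 wid 0.0887
grey [ 0.4365 -0.0458  0.01  ] yaw of right->left axis 86.3 len 0.2482 wid 0.0901
tinL [0.4472 0.1091 0.08  ] yaw of right->left axis 87.23 len 0.0728 wid 0.0649
tinR [ 0.4254 -0.2043  0.08  ] yaw of right->left axis 87.24 len 0.0733 wid 0.0653
bar [ 0.4363 -0.0477  0.08  ] yaw of right->left axis 86.25 len 0.3872 wid 0.0648
[ 0.43630024 -0.04759244  0.08      ] 86.02513250979017
grip [ 0.4356 -0.0801  0.146 ] yaw of right->left axis 89.28 len 0.0278 wid 0.0236
[ 0.4356265  -0.08005615  0.146     ]
[0.28424728 0.61194114 0.22598922] [[ 9.069e-01 -4.213e-01 -3.000e-04]
 [-4.213e-01 -9.069e-01 -9.000e-04]
 [ 1.000e-04  1.000e-03 -1.000e+00]] 0.2
```

```bash
Z='[0,0,0]'
python3 -m handwheel '{"delta_pos":[[0,0,0],[0,0,0],[0,0,0],[0,0,0],[0,0,0],[0,0,0],[0,0,0],[0,0,0],[0,0,0],[0,0,0]],"angular":[[0,0,0.12],[0,0,0.12],[0,0,0.12],[0,0,0.12],[0,0,0.12],[0,0,0.12],[0,0,0.12],[0,0,0.12],[0,0,0.12],[0,0,0.12]],"grip":[0,0,0,0,0,0,0,0,0,0]}'
python3 -m handwheel '{"delta_pos":[[0.027,-0.008,0],[0.027,-0.008,0],[0.027,-0.008,0],[0.027,-0.008,0],[0.027,-0.008,0],[0.027,-0.008,0],[0.027,-0.008,0],[0.027,-0.008,0],[0.027,-0.008,0],[0.027,-0.008,0]],"angular":[[0,0,0],[0,0,0],[0,0,0],[0,0,0],[0,0,0],[0,0,0],[0,0,0],[0,0,0],[0,0,0],[0,0,0]],"grip":[0,0,0,0,0,0,0,0,0,0]}'
python3 - <<'E'
from h import *
o=observe();m=R.from_quat(o["orientation"]).as_matrix();print(o["ee_pos"],m.round(3),o["joints"].round(2),o["wrist_force"].round(2),o["time_s"])
print("to go",m.T@(np.array([.4352,-.080,.2])-o["ee_pos"]))
E
```

```text
time_s: 1.2
ee_pos: [0.2843, 0.612, 0.2263]
orientation: [-0.682, 0.731, -0.0, -0.0]
wrist_force: [0.8, -0.0, 0.6]
finger_gap: 0.0879
time_s: 2.2
ee_pos: [0.3469, 0.3364, 0.2265]
orientation: [-0.684, 0.729, 0.0, -0.0]
wrist_force: [0.4, 0.1, -0.5]
finger_gap: 0.0877
[0.34693455 0.33635715 0.22652842] [[-0.064 -0.998 -0.   ]
 [-0.998  0.064  0.   ]
 [-0.     0.    -1.   ]] [ 1.18  0.04 -0.4  -0.   -1.14 -1.24] [ 0.44  0.07 -0.47] 2.2
to go [ 0.40987507 -0.11466211  0.02651145]
```

```bash
python3 -m handwheel '{"delta_pos":[[0.0275,-0.0075,0],[0.0275,-0.0075,0],[0.0275,-0.0075,0],[0.0275,-0.0075,0],[0.0275,-0.0075,0],[0.0275,-0.0075,0],[0.0275,-0.0075,0],[0.0275,-0.0075,0],[0.0275,-0.0075,0],[0.0275,-0.0075,0]],"angular":[[0,0,0],[0,0,0],[0,0,0],[0,0,0],[0,0,0],[0,0,0],[0,0,0],[0,0,0],[0,0,0],[0,0,0]],"grip":[0,0,0,0,0,0,0,0,0,0]}'
python3 -m handwheel '{"delta_pos":[[0.0275,-0.0075,0],[0.0275,-0.0075,0],[0.0275,-0.0075,0.005],[0.0275,-0.0075,0.005],[0.024,-0.009,0.005],[0,0,0.005],[0,0,0.005],[0,0,0]],"angular":[[0,0,0],[0,0,0],[0,0,0],[0,0,0],[0,0,0],[0,0,0],[0,0,0],[0,0,0]],"grip":[0,0,0,0,0,0,0,0]}'
python3 - <<'E'
from h import *
o=observe();m=R.from_quat(o["orientation"]).as_matrix();print(o["ee_pos"],m.round(3),o["joints"].round(2),o["wrist_force"].round(2),o["time_s"])
print("to go",m.T@(np.array([.4352,-.080,.2])-o["ee_pos"]))
f=grab_frame("wrist"); print(f["world_from_camera"].round(3)); print(w2px(f,[.4352,-.08,.146]))
cv2.imwrite("pics/w1.png",f["color"])
E
```

```text
time_s: 3.2
ee_pos: [0.4041, 0.0572, 0.2267]
orientation: [-0.684, 0.729, 0.0, 0.0]
wrist_force: [0.2, 1.6, 0.5]
finger_gap: 0.0876
time_s: 4.0
ee_pos: [0.4339, -0.0775, 0.2009]
orientation: [-0.684, 0.729, 0.0, -0.0]
wrist_force: [0.5, 0.5, -0.1]
finger_gap: 0.0878
[ 0.43387681 -0.07752435  0.20087676] [[-0.064 -0.998 -0.001]
 [-0.998  0.064  0.   ]
 [ 0.     0.001 -1.   ]] [ 0.27 -0.02 -0.51 -0.   -1.07 -0.34] [ 0.47  0.49 -0.12] 4.0
to go [ 0.00238589 -0.0014799   0.00087509]
[[-0.998  0.062  0.015  0.43 ]
 [ 0.064  0.967  0.248 -0.145]
 [ 0.001  0.249 -0.969  0.359]
 [ 0.     0.     0.     1.   ]]
[318.69487708 211.92190955]
```

View pics/w1.png

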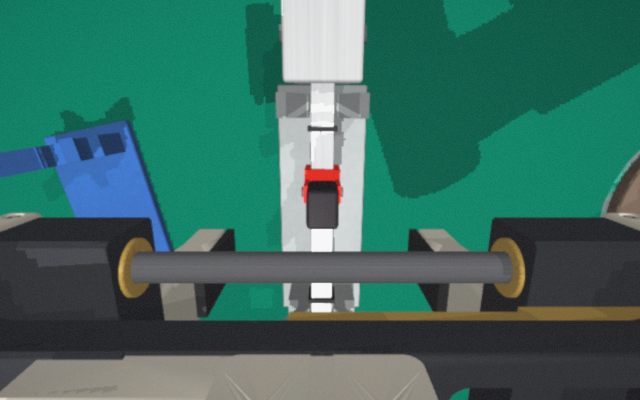

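The wrist view shows the handle at about (322,208), between the fingers (205 to 440) and in line with the bar. I'll descend and pinch.

```bash
python3 -m handwheel '{"delta_pos":[[0.0024,0,0.010],[0,0,0.012],[0,0,0.012],[0,0,0.012],[0,0,0.012],[0,0,0.012],[0,0,0.012],[0,0,0.011],[0,0,0],[0,0,0]],"angular":[[0,0,0],[0,0,0],[0,0,0],[0,0,0],[0,0,0],[0,0,0],[0,0,0],[0,0,0],[0,0,0],[0,0,0]],"grip":[0,0,0,0,0,0,0,0,0,0]}' 30
python3 -m handwheel '{"delta_pos":[[0,0,0],[0,0,0],[0,0,0],[0,0,0],[0,0,0],[0,0,0]],"angular":[[0,0,0],[0,0,0],[0,0,0],[0,0,0],[0,0,0],[0,0,0]],"grip":[0.6,0.9,1,1,1,1]}' 30
python3 - <<'E'
from h import *
o=observe();print(o["ee_pos"],o["wrist_force"],o["moment"],o["finger_gap"],o["time_s"])
E
```

```text
time_s: 5.05
ee_pos: [0.4344, -0.0801, 0.1086]
orientation: [-0.684, 0.729, 0.0, -0.0]
wrist_force: [0.2, 0.8, 0.4]
finger_gap: 0.0878
time_s: 5.65
ee_pos: [0.4344, -0.0803, 0.1086]
orientation: [-0.684, 0.729, -0.0, 0.0]
wrist_force: [0.2, -0.5, 0.6]
finger_gap: 0.0452
[ 0.43438063 -0.08027711  0.10863771] [ 0.20567267 -0.53598143  0.63793884] [ 0.12116906 -0.06626997  0.00431546] 0.04515513985392781 5.65
```

```bash
cat >> h.py <<'E'
def avg(n=10):
    a=[]
    for i in range(n):
        f=grab_frame("scene"); o=observe(); a.append(np.r_[o["wrist_force"],o["moment"]])
    a=np.array(a); print("F,M",a.mean(0).round(3),"sd",a.std(0).round(2),"gap",round(o["finger_gap"],4),"pos",o["ee_pos"].round(4),"t",o["time_s"]); return f
E
python3 -m handwheel '{"delta_pos":[[0,0,0],[0,0,0],[0,0,0],[0,0,0],[0,0,0]],"angular":[[0,0,0],[0,0,0],[0,0,0],[0,0,0],[0,0,0]],"grip":[1,1,1,1,1]}' 30
python3 -c "
from h import *
avg(8)"
python3 -m handwheel '{"delta_pos":[[0,0,-0.001],[0,0,-0.001],[0,0,-0.001],[0,0,-0.001],[0,0,-0.001],[0,0,-0.001],[0,0,0],[0,0,0]],"angular":[[0,0,0],[0,0,0],[0,0,0],[0,0,0],[0,0,0],[0,0,0],[0,0,0],[0,0,0]],"grip":[1,1,1,1,1,1,1,1]}' 30
python3 -c "
from h import *
f=avg(8); crop(f,180,150,140,115,5,'s1.png')"
```

```text
time_s: 6.15
ee_pos: [0.4339, -0.0803, 0.1084]
orientation: [-0.684, 0.729, 0.0, -0.0]
wrist_force: [-2.2, 0.7, 1.2]
finger_gap: 0.0217
F,M [-2.448  0.451  0.673  0.32   0.936 -0.024] sd [0.57 0.3  0.44 0.02 0.11 0.03] gap 0.0217 pos [ 0.434  -0.0803  0.1084] t 6.55
time_s: 7.35
ee_pos: [0.4344, -0.0802, 0.1146]
orientation: [-0.684, 0.729, -0.0, 0.0]
wrist_force: [-0.5, 0.2, -5.3]
finger_gap: 0.0219
F,M [ 0.13  -0.122 -6.286  0.132 -0.088  0.012] sd [0.53 0.38 0.22 0.02 0.03 0.02] gap 0.0222 pos [ 0.4344 -0.0802  0.1145] t 7.75
```

View pics/s1.png

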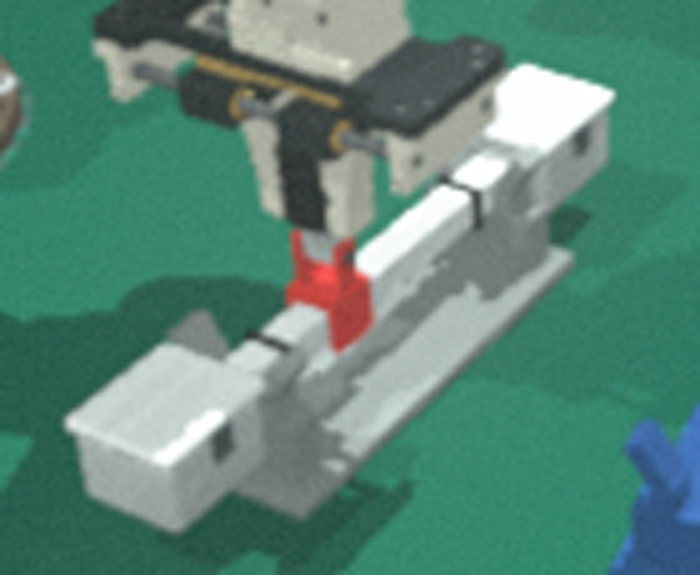

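The scene crop shows the gripper holding the handle, with the near (−y) tin at about (160,440) and the far tin at about (560,130). Next I'll track the tin corners against the first frame to get the tilt.

```bash
cat >> h.py <<'E'
C0=np.array([.4363,-.0476,.055]); LX=np.array([np.cos(np.radians(86.1)),np.sin(np.radians(86.1)),0])
PTS={"R":[(193,235),(213,243),(216,256),(224.4,238)],"L":[(303,169),(296.6,178),(285,163.6)]}
def tilt(f,ref="pics/scene0.png"):
    """LK shift of tin marks since the rest picture -> rise in mm of each tin"""
    a=cv2.cvtColor(cv2.imread(ref),cv2.COLOR_BGR2GRAY); b=cv2.cvtColor(f["color"],cv2.COLOR_BGR2GRAY)
    r={}
    for k,p in PTS.items():
        p=np.array(p,np.float32).reshape(-1,1,2)
        q,st,e=cv2.calcOpticalFlowPyrLK(a,b,p,None,winSize=(11,11),maxLevel=2)
        c=C0+LX*(.157 if k=="L" else -.157); s=w2px(f,c+[0,0,.01])-w2px(f,c)
        d=(q-p)[:,0]; print(k,"shift",d.round(2).tolist(),"px/10mm",s.round(2)); r[k]=np.median(d[:,1])/s[1]*10
    print("rise mm",{k:round(v,1) for k,v in r.items()},"slope",round((r["L"]-r["R"])/314,4)," mid",round((r["L"]+r["R"])/2,1))
E
python3 -c "
from h import *
f=grab_frame('scene'); tilt(f)"
```

```text
R shift [[0.8799999952316284, -1.8300000429153442], [0.10999999940395355, -2.2699999809265137], [-0.5199999809265137, -1.850000023841858], [-0.03999999910593033, -2.0799999237060547]] px/10mm [-0.61 -3.19]
L shift [[0.09000000357627869, 0.6600000262260437], [-0.0, 0.5299999713897705], [-0.029999999329447746, 0.6000000238418579]] px/10mm [-0.19 -2.95]
rise mm {'R': np.float64(6.2), 'L': np.float64(-2.0)} slope -0.0261  mid 2.1
```

```bash
python3 -m handwheel '{"delta_pos":[[0,0,0.002],[0,0,0.002],[0,0,0.002],[0,0,0],[-0.003,0,0],[-0.003,0,0],[-0.003,0,0],[-0.003,0,0],[-0.0025,0,0],[0,0,0]],"angular":[[0,0,0],[0,0,0],[0,0,0],[0,0,0],[0,0,0],[0,0,0],[0,0,0],[0,0,0],[0,0,0],[0,0,0]],"grip":[1,1,1,1,1,1,1,1,1,1]}'
python3 -c "
from h import *
f=avg(3);tilt(f)"
python3 -m handwheel '{"delta_pos":[[0,0,-0.001],[0,0,-0.001],[0,0,-0.001],[0,0,-0.001],[0,0,-0.001],[0,0,0],[0,0,0]],"angular":[[0,0,0],[0,0,0],[0,0,0],[0,0,0],[0,0,0],[0,0,0],[0,0,0]],"grip":[1,1,1,1,1,1,1]}'
python3 -c "
from h import *
f=avg(8);tilt(f)"
```

```text
time_s: 8.8
ee_pos: [0.4354, -0.0653, 0.1086]
orientation: [-0.684, 0.729, -0.0, 0.0]
wrist_force: [-1.2, 0.0, -0.0]
finger_gap: 0.0218
F,M [-1.737e+00  5.920e-01 -1.490e-01  3.120e-01  5.380e-01 -1.000e-03] sd [0.26 0.59 0.3  0.13 0.01 0.04] gap 0.0219 pos [ 0.4355 -0.0654  0.1086] t 8.95
R shift [[1.5099999904632568, 0.4399999976158142], [0.47999998927116394, 0.15000000596046448], [0.28999999165534973, 0.07999999821186066], [0.49000000953674316, 0.28999999165534973]] px/10mm [-0.61 -3.19]
L shift [[0.1899999976158142, 0.05999999865889549], [0.10999999940395355, 0.1899999976158142], [2.1600000858306885, 0.6200000047683716]] px/10mm [-0.19 -2.95]
rise mm {'R': np.float64(-0.7), 'L': np.float64(-0.6)} slope 0.0001  mid -0.7
time_s: 9.65
ee_pos: [0.4351, -0.0659, 0.1134]
orientation: [-0.684, 0.729, 0.0, -0.0]
wrist_force: [0.5, -0.7, -7.3]
finger_gap: 0.0219
F,M [-3.02e-01 -1.11e-01 -6.82e+00  4.70e-02 -1.00e-03  2.80e-02] sd [0.48 0.45 0.66 0.05 0.03 0.02] gap 0.0216 pos [ 0.4353 -0.0658  0.1136] t 10.05
R shift [[0.9300000071525574, -1.1200000047683716], [-0.009999999776482582, -1.399999976158142], [-0.41999998688697815, -1.2599999904632568], [0.019999999552965164, -1.159999966621399]] px/10mm [-0.61 -3.19]
L shift [[-0.12999999523162842, 0.6600000262260437], [-0.1599999964237213, 0.4699999988079071], [0.8600000143051147, 0.8299999833106995]] px/10mm [-0.19 -2.95]
rise mm {'R': np.float64(3.8), 'L': np.float64(-2.2)} slope -0.0192  mid 0.8
```

```bash
python3 -m handwheel '{"delta_pos":[[0,0,0.002],[0,0,0.002],[0,0,0.001],[0,0,0],[-0.0025,0,0],[-0.0025,0,0],[-0.0025,0,0],[-0.0025,0,0],[0,0,0]],"angular":[[0,0,0],[0,0,0],[0,0,0],[0,0,0],[0,0,0],[0,0,0],[0,0,0],[0,0,0],[0,0,0]],"grip":[1,1,1,1,1,1,1,1,1]}'
python3 -m handwheel '{"delta_pos":[[0,0,-0.001],[0,0,-0.001],[0,0,-0.001],[0,0,-0.001],[0,0,-0.001],[0,0,-0.001],[0,0,0],[0,0,0]],"angular":[[0,0,0],[0,0,0],[0,0,0],[0,0,0],[0,0,0],[0,0,0],[0,0,0],[0,0,0]],"grip":[1,1,1,1,1,1,1,1]}'
python3 -c "
from h import *
f=avg(8);tilt(f)"
```

```text
time_s: 10.95
ee_pos: [0.4361, -0.0554, 0.1087]
orientation: [-0.684, 0.729, -0.0, 0.0]
wrist_force: [0.4, -0.2, 0.5]
finger_gap: 0.0221
time_s: 11.75
ee_pos: [0.4358, -0.0558, 0.1145]
orientation: [-0.684, 0.729, 0.0, -0.0]
wrist_force: [-0.3, -0.2, -6.7]
finger_gap: 0.0218
F,M [ 8.200e-02  3.000e-03 -7.006e+00  5.600e-02 -4.500e-02  5.000e-03] sd [0.57 0.43 0.37 0.02 0.03 0.04] gap 0.0218 pos [ 0.4359 -0.0558  0.1146] t 12.15
R shift [[1.5700000524520874, 1.1399999856948853], [0.4699999988079071, 0.9900000095367432], [0.7099999785423279, 0.44999998807907104], [0.6100000143051147, 0.5699999928474426]] px/10mm [-0.61 -3.19]
L shift [[-0.11999999731779099, -2.6700000762939453], [0.0, -2.5], [3.299999952316284, -1.7300000190734863]] px/10mm [-0.19 -2.95]
rise mm {'R': np.float64(-2.5), 'L': np.float64(8.5)} slope 0.0349  mid 3.0
```

```bash
python3 -m handwheel '{"delta_pos":[[0,0,0.002],[0,0,0.002],[0,0,0.002],[0,0,0],[0.002,0,0],[0.002,0,0],[0,0,0]],"angular":[[0,0,0],[0,0,0],[0,0,0],[0,0,0],[0,0,0],[0,0,0],[0,0,0]],"grip":[1,1,1,1,1,1,1]}'
python3 -m handwheel '{"delta_pos":[[0,0,-0.0015],[0,0,-0.0015],[0,0,-0.0015],[0,0,-0.0015],[0,0,-0.0015],[0,0,-0.0015],[0,0,-0.0015],[0,0,-0.0015],[0,0,0],[0,0,0]],"angular":[[0,0,0],[0,0,0],[0,0,0],[0,0,0],[0,0,0],[0,0,0],[0,0,0],[0,0,0],[0,0,0],[0,0,0]],"grip":[1,1,1,1,1,1,1,1,1,1]}'
python3 -c "
from h import *
f=avg(8);tilt(f)"
```

```text
time_s: 12.85
ee_pos: [0.4359, -0.0599, 0.1088]
orientation: [-0.684, 0.729, -0.0, 0.0]
wrist_force: [-0.8, 1.1, -0.9]
finger_gap: 0.0217
time_s: 13.85
ee_pos: [0.4356, -0.0598, 0.1206]
orientation: [-0.684, 0.729, 0.0, 0.0]
wrist_force: [0.7, -1.1, -8.6]
finger_gap: 0.0217
F,M [-0.008 -0.117 -7.32   0.064 -0.058  0.011] sd [0.62 0.55 0.37 0.03 0.03 0.05] gap 0.0219 pos [ 0.4357 -0.0598  0.1205] t 14.25
R shift [[0.9399999976158142, -1.4299999475479126], [0.03999999910593033, -1.7000000476837158], [0.10999999940395355, -1.8700000047683716], [0.09000000357627869, -1.8700000047683716]] px/10mm [-0.61 -3.19]
L shift [[-0.17000000178813934, -3.759999990463257], [-0.12999999523162842, -3.640000104904175], [2.190000057220459, -3.109999895095825]] px/10mm [-0.19 -2.95]
rise mm {'R': np.float64(5.6), 'L': np.float64(12.4)} slope 0.0215  mid 9.0
```

```bash
python3 -m handwheel '{"delta_pos":[[0,0,-0.002],[0,0,-0.004],[0,0,-0.006],[0,0,-0.007],[0,0,-0.007],[0,0,-0.007],[0,0,-0.007],[0,0,-0.007],[0,0,-0.007],[0,0,-0.006]],"angular":[[0,0,0],[0,0,0],[0,0,0],[0,0,0],[0,0,0],[0,0,0],[0,0,0],[0,0,0],[0,0,0],[0,0,0]],"grip":[1,1,1,1,1,1,1,1,1,1]}'
python3 -m handwheel '{"delta_pos":[[0,0,-0.005],[0,0,-0.003],[0,0,-0.002],[0,0,0],[0,0,0],[0,0,0],[0,0,0],[0,0,0],[0,0,0],[0,0,0]],"angular":[[0,0,0],[0,0,0],[0,0,0],[0,0,0],[0,0,0],[0,0,0],[0,0,0],[0,0,0],[0,0,0],[0,0,0]],"grip":[1,1,1,1,1,1,1,1,1,1]}'
python3 -m handwheel '{"delta_pos":[[0,0,0],[0,0,0],[0,0,0],[0,0,0],[0,0,0],[0,0,0],[0,0,0],[0,0,0],[0,0,0],[0,0,0]],"angular":[[0,0,0],[0,0,0],[0,0,0],[0,0,0],[0,0,0],[0,0,0],[0,0,0],[0,0,0],[0,0,0],[0,0,0]],"grip":[1,1,1,1,1,1,1,1,1,1]}'
python3 -m handwheel '{"delta_pos":[[0,0,0],[0,0,0],[0,0,0],[0,0,0],[0,0,0],[0,0,0],[0,0,0],[0,0,0],[0,0,0],[0,0,0]],"angular":[[0,0,0],[0,0,0],[0,0,0],[0,0,0],[0,0,0],[0,0,0],[0,0,0],[0,0,0],[0,0,0],[0,0,0]],"grip":[1,1,1,1,1,1,1,1,1,1]}'
python3 -c "
from h import *
f=avg(6);tilt(f);cv2.imwrite('pics/s2f.png',f['color']); crop(f,170,100,160,130,5,'s2.png')
t=grab_frame('top'); crop(t,250,230,170,90,4,'t2.png'); a=cv2.imread('pics/s2.png');b=cv2.imread('pics/t2.png');a=cv2.resize(a,None,fx=.8,fy=.8)[:]
c=np.zeros((max(a.shape[0]+0,0)+0,0,3)); 
b=cv2.resize(b,(640,339)); cv2.imwrite('pics/both.png',cv2.resize(np.vstack([a,b]),None,fx=.7,fy=.7))
"
```

```text
time_s: 15.25
ee_pos: [0.4357, -0.0598, 0.1812]
orientation: [-0.684, 0.729, -0.0, 0.0]
wrist_force: [0.1, -1.1, -7.3]
finger_gap: 0.0218
time_s: 16.25
ee_pos: [0.4357, -0.0598, 0.1905]
orientation: [-0.684, 0.729, 0.0, -0.0]
wrist_force: [-0.4, -0.4, -7.9]
finger_gap: 0.0219
time_s: 17.25
ee_pos: [0.4357, -0.0598, 0.1906]
orientation: [-0.684, 0.729, -0.0, -0.0]
wrist_force: [0.6, -0.1, -7.0]
finger_gap: 0.0218
time_s: 18.25
ee_pos: [0.4357, -0.0598, 0.1906]
orientation: [-0.684, 0.729, -0.0, 0.0]
wrist_force: [-0.3, -0.6, -7.7]
finger_gap: 0.0217
F,M [-0.279 -0.245 -7.159  0.082 -0.046  0.024] sd [0.49 0.3  0.49 0.02 0.02 0.03] gap 0.0218 pos [ 0.4357 -0.0598  0.1906] t 18.55
R shift [[49.939998626708984, -20.81999969482422], [-4.599999904632568, -25.700000762939453], [-4.039999961853027, -24.559999465942383], [-4.139999866485596, -25.700000762939453]] px/10mm [-0.61 -3.19]
L shift [[-1.159999966621399, -25.459999084472656], [-1.2000000476837158, -25.559999465942383], [-0.1599999964237213, -24.950000762939453]] px/10mm [-0.19 -2.95]
rise mm {'R': np.float64(78.9), 'L': np.float64(86.4)} slope 0.0239  mid 82.6
```

View pics/both.png

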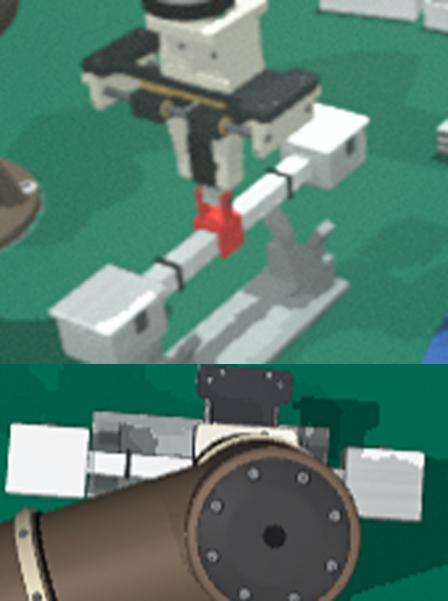

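The upper view shows the bar hanging nearly level above the grey cradle. The lower view has the tin tops at (10..88, 423..498) and (347..425, 447..521). I'll work out the offset from the TCP to the bar and the transfer move.

Run:
```python
from h import *
f=grab_frame("top"); s=cv2.imread("pics/s2f.png"); g=grab_frame("scene")
for k,sg,vy in(("R",-1,-25.6),("L",1,-25.5)):
    c=C0+LX*.157*sg
    z=[w2px(g,c+[0,0,d])[1]-w2px(g,c)[1] for d in np.arange(.06,.1,.001)]
    print(k,"rise",np.interp(-vy,-np.array(z),np.arange(.06,.1,.001)))
P=lambda c:np.array([px2w(f,250+x/2.635,230+(y-364)/2.635,.159) for x,y in c])
a=P([(10,423),(88,430),(82,498),(6,494)]).mean(0); b=P([(347,447),(425,452),(422,521),(344,516)]).mean(0)
mid=(a+b)/2; yaw=np.degrees(np.arctan2(*(a-b)[1::-1])); print("mid",mid,"yaw",yaw,"len",np.linalg.norm(a-b))
o=observe(); m=R.from_quat(o["orientation"]).as_matrix(); tcp=o["ee_pos"]
rel=(mid-tcp); rel[2]=0; L=np.array([np.cos(np.radians(yaw)),np.sin(np.radians(yaw))])
print("mid rel tcp along,across",rel[:2]@L,rel[:2]@[-L[1],L[0]])
dy=np.radians(97.87-86.1); c0=np.array([.6592,-.020])
L2=np.array([np.cos(np.radians(97.87)),np.sin(np.radians(97.87))])
for h in (-.0125,-rel[:2]@L):
    T=c0+L2*h; print("tcp target",T,"turn world",dy); m2=R.from_euler('z',dy).as_matrix()@m
    print("delta in turned tool frame",m2.T@(np.r_[T,tcp[2]]-tcp))
```

```text
R rise 0.0775231305500918
L rise 0.08369412833951655
mid [ 0.43591464 -0.04835658  0.159     ] yaw 86.47438719826225 len 0.31515612454722614
mid rel tcp along,across 0.011410909247310114 0.00044798878225657817
tcp target [ 0.66091157 -0.03238227] turn world 0.20542525295973277
delta in turned tool frame [ 4.62984185e-03 -2.26863576e-01  5.73560309e-06]
tcp target [ 0.66076245 -0.03130343] turn world 0.20542525295973277
delta in turned tool frame [ 3.54076006e-03 -2.26867994e-01  5.78817503e-06]
```

```bash
python3 -m handwheel '{"delta_pos":[[0,0,0],[0,0,0],[0,0,0],[0,0,0],[0,0,0],[0,0,0],[0,0,0],[0,0,0],[0,0,0],[0,0,0]],"angular":[[0,0,-0.01],[0,0,-0.02],[0,0,-0.025],[0,0,-0.025],[0,0,-0.025],[0,0,-0.025],[0,0,-0.025],[0,0,-0.025],[0,0,-0.015],[0,0,-0.01]],"grip":[1,1,1,1,1,1,1,1,1,1]}'
python3 -m handwheel '{"delta_pos":[[0,-0.003,0],[0,-0.006,0],[0,-0.010,0],[0,-0.012,0],[0,-0.012,0],[0,-0.012,0],[0,-0.012,0],[0.001,-0.012,0],[0.001,-0.012,0],[0.001,-0.012,0]],"angular":[[0,0,0],[0,0,0],[0,0,0],[0,0,0],[0,0,0],[0,0,0],[0,0,0],[0,0,0],[0,0,0],[0,0,0]],"grip":[1,1,1,1,1,1,1,1,1,1]}'
python3 -m handwheel '{"delta_pos":[[0.001,-0.012,0],[0,-0.012,0],[0,-0.012,0],[0,-0.012,0],[0,-0.012,0],[0,-0.012,0],[0,-0.012,0],[0,-0.012,0],[0,-0.010,0],[0,-0.008,0]],"angular":[[0,0,0],[0,0,0],[0,0,0],[0,0,0],[0,0,0],[0,0,0],[0,0,0],[0,0,0],[0,0,0],[0,0,0]],"grip":[1,1,1,1,1,1,1,1,1,1]}'
python3 -m handwheel '{"delta_pos":[[0,-0.006,0],[0,-0.003,0],[0,-0.001,0],[0,0,0],[0,0,0],[0,0,0],[0,0,0],[0,0,0]],"angular":[[0,0,0],[0,0,0],[0,0,0],[0,0,0],[0,0,0],[0,0,0],[0,0,0],[0,0,0]],"grip":[1,1,1,1,1,1,1,1]}'
python3 - <<'E'
from h import *
f=avg(2); t=grab_frame("top"); w=grab_frame("wrist")
o=observe();m=R.from_quat(o["orientation"]).as_matrix();print(m.round(4),"to go",m.T@(np.array([.6609,-.0319,.19])-o["ee_pos"]))
crop(t,245,135,160,120,5,"t3.png"); cv2.imwrite("pics/s3.png",cv2.resize(f["color"][80:300,190:430],None,fx=3.3,fy=2.7*3.3/2.7,interpolation=cv2.INTER_CUBIC)[:600])
E
```

```text
time_s: 19.7
ee_pos: [0.4357, -0.0598, 0.1906]
orientation: [0.755, -0.655, 0.0, -0.0]
wrist_force: [0.4, -0.4, -6.1]
finger_gap: 0.0219
time_s: 20.7
ee_pos: [0.5391, -0.0483, 0.1904]
orientation: [0.755, -0.656, -0.0, 0.0]
wrist_force: [-0.6, -0.1, -6.5]
finger_gap: 0.0216
time_s: 21.7
ee_pos: [0.652, -0.0331, 0.1904]
orientation: [0.755, -0.656, -0.0, 0.0]
wrist_force: [-0.3, -0.2, -7.3]
finger_gap: 0.0218
time_s: 22.5
ee_pos: [0.6609, -0.0318, 0.1907]
orientation: [0.755, -0.656, 0.0, -0.0]
wrist_force: [-0.6, -0.1, -7.1]
finger_gap: 0.0219
F,M [ 1.800e-02 -5.780e-01 -7.054e+00  9.700e-02 -5.800e-02 -5.000e-03] sd [0.21 0.13 0.04 0.02 0.02 0.  ] gap 0.0217 pos [ 0.6609 -0.0318  0.1906] t 22.6
[[ 0.1406 -0.9901  0.    ]
 [-0.9901 -0.1406 -0.    ]
 [ 0.     -0.     -1.    ]] to go [3.09501366e-05 7.13117014e-05 5.73619392e-04]
```

View pics/t3.png

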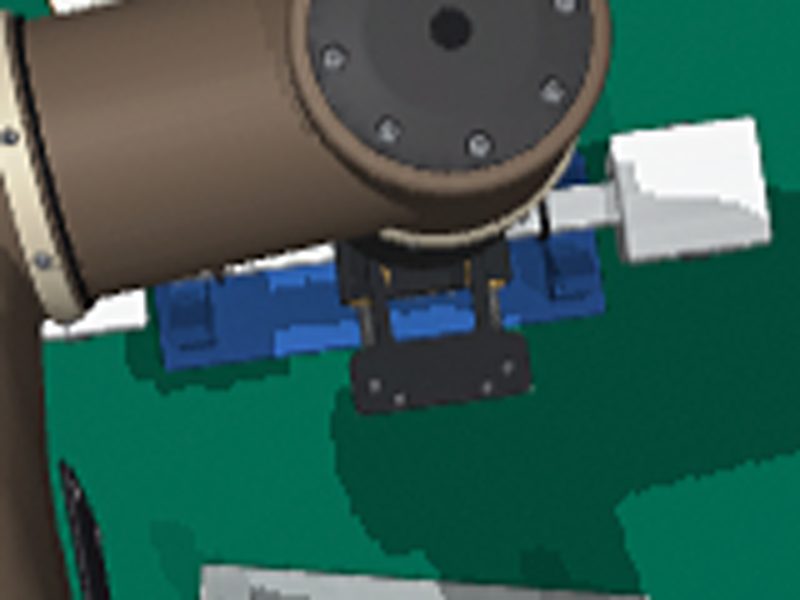

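View pics/s3.png

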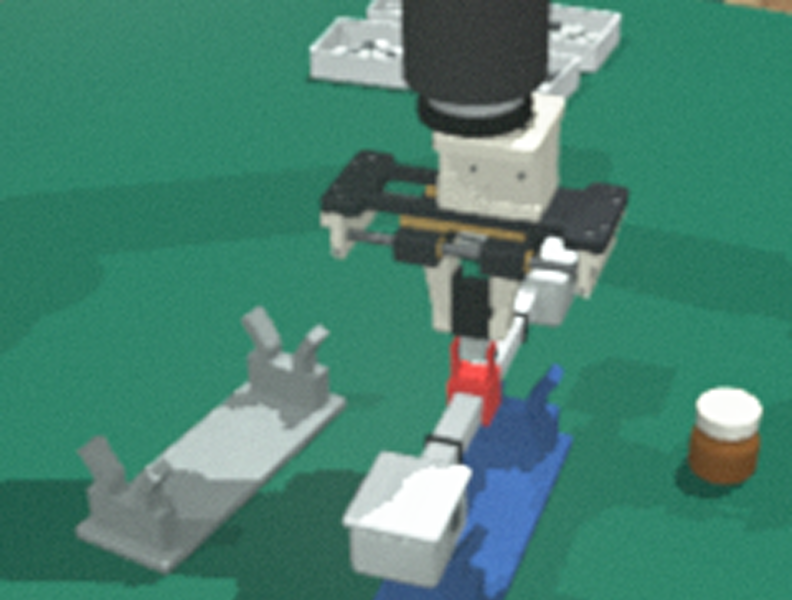

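The top view shows the right tin's top corners at (610,135), (752,118), (770,240) and (625,255). The bar hangs over the blue cradle, parallel to it. The scene view agrees, with the jar well clear.

Run:
```python
from h import *
f=grab_frame("top")
p=np.array([px2w(f,245+(x+.5)/5-.5,135+(y+.5)/5-.5,.157) for x,y in [(610,135),(752,118),(770,240),(625,255)]])
print(p.mean(0),p.round(4)); d=p[0]-p[1]; print(np.degrees(np.arctan2(d[1],d[0])))
L=np.array([np.cos(np.radians(97.87)),np.sin(np.radians(97.87))]); e=p.mean(0)[:2]-(np.array([.6592,-.02])-L*.157); print("err along/across",e@L,e@[-L[1],L[0]])
```

```text
[ 0.68213593 -0.17400616  0.157     ] [[ 0.708  -0.1344  0.157 ]
 [ 0.7171 -0.2056  0.157 ]
 [ 0.6557 -0.2142  0.157 ]
 [ 0.6477 -0.1418  0.157 ]]
97.30377132663578
err along/across 0.0013038578301544236 -0.0016324718514674464
```

```bash
python3 -m handwheel '{"delta_pos":[[0,0,0.002],[0,0,0.004],[0,0,0.005],[0,0,0.005],[0,0,0.005],[0,0,0.005],[0,0,0.004],[0,0,0.004],[0,0,0.003],[0,0,0.003]],"angular":[[0,0,0],[0,0,0],[0,0,0],[0,0,0],[0,0,0],[0,0,0],[0,0,0],[0,0,0],[0,0,0],[0,0,0]],"grip":[1,1,1,1,1,1,1,1,1,1]}'
python3 -m handwheel '{"delta_pos":[[0,0,0.003],[0,0,0.003],[0,0,0.003],[0,0,0.003],[0,0,0.002],[0,0,0.002],[0,0,0.002],[0,0,0.002],[0,0,0.002],[0,0,0.002]],"angular":[[0,0,0],[0,0,0],[0,0,0],[0,0,0],[0,0,0],[0,0,0],[0,0,0],[0,0,0],[0,0,0],[0,0,0]],"grip":[1,1,1,1,1,1,1,1,1,1]}'
python3 -m handwheel '{"delta_pos":[[0,0,0.002],[0,0,0.002],[0,0,0.0015],[0,0,0.0015],[0,0,0.0015],[0,0,0],[0,0,0]],"angular":[[0,0,0],[0,0,0],[0,0,0],[0,0,0],[0,0,0],[0,0,0],[0,0,0]],"grip":[1,1,1,1,1,1,1]}'
python3 -c "
from h import *
avg(4)"
```

```text
time_s: 23.75
ee_pos: [0.661, -0.0318, 0.1504]
orientation: [0.755, -0.656, 0.0, -0.0]
wrist_force: [-0.7, -0.5, -8.0]
finger_gap: 0.0218
time_s: 24.75
ee_pos: [0.661, -0.0319, 0.1264]
orientation: [0.755, -0.656, 0.0, -0.0]
wrist_force: [-0.5, -0.1, -7.3]
finger_gap: 0.0219
time_s: 25.45
ee_pos: [0.661, -0.0318, 0.1181]
orientation: [0.755, -0.656, 0.0, 0.0]
wrist_force: [-0.4, -0.6, -7.1]
finger_gap: 0.0219
F,M [-0.549 -0.017 -7.307  0.056 -0.022 -0.022] sd [0.4  0.65 0.48 0.02 0.03 0.02] gap 0.0221 pos [ 0.661  -0.0319  0.1182] t 25.65
```

```bash
python3 -m handwheel '{"delta_pos":[[0,0,0.001],[0,0,0.001],[0,0,0.001],[0,0,0.001],[0,0,0.001],[0,0,0.001],[0,0,0.001],[0,0,0.001],[0,0,0.001],[0,0,0]],"angular":[[0,0,0],[0,0,0],[0,0,0],[0,0,0],[0,0,0],[0,0,0],[0,0,0],[0,0,0],[0,0,0],[0,0,0]],"grip":[1,1,1,1,1,1,1,1,1,1]}'
python3 - <<'E'
from h import *
f=avg(5); t=grab_frame("top")
a=cv2.resize(f["color"][110:290,230:400],None,fx=3.3,fy=3.3,interpolation=cv2.INTER_CUBIC)
b=cv2.resize(t["color"][140:230,245:415],(a.shape[1]+0,int(90*a.shape[1]/170))); 
cv2.imwrite("pics/s4.png",a)
E
```

```text
time_s: 26.65
ee_pos: [0.6611, -0.0318, 0.1095]
orientation: [0.755, -0.655, 0.0, -0.0]
wrist_force: [-2.5, 0.7, -1.6]
finger_gap: 0.0219
F,M [-1.441  0.324 -1.868  0.274  0.635 -0.007] sd [0.41 0.3  0.6  0.03 0.03 0.02] gap 0.022 pos [ 0.6611 -0.0318  0.1094] t 26.9
```

View pics/s4.png

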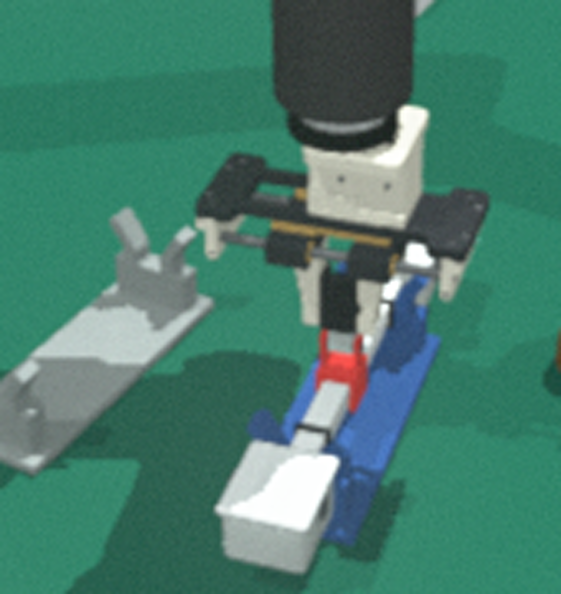

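The view shows the tube down in both blue slots, and the load has left the wrist. I'll lower the last 0.7 mm, open, and retreat.

```bash
python3 -m handwheel '{"delta_pos":[[0,0,0.0007],[0,0,0],[0,0,0],[0,0,0],[0,0,0],[0,0,0],[0,0,0],[0,0,0],[0,0,0],[0,0,0]],"angular":[[0,0,0],[0,0,0],[0,0,0],[0,0,0],[0,0,0],[0,0,0],[0,0,0],[0,0,0],[0,0,0],[0,0,0]],"grip":[1,1,0.6,0.5,0.3,0.1,0,0,0,0]}'
python3 -m handwheel '{"delta_pos":[[0,0,0],[0,0,0],[0,0,0],[0,0,-0.005],[0,0,-0.01],[0,0,-0.015],[0,0,-0.02],[0,0,-0.02],[0,0,-0.02],[0,0,-0.02]],"angular":[[0,0,0],[0,0,0],[0,0,0],[0,0,0],[0,0,0],[0,0,0],[0,0,0],[0,0,0],[0,0,0],[0,0,0]],"grip":[0,0,0,0,0,0,0,0,0,0]}'
python3 -m handwheel '{"delta_pos":[[0,0.03,-0.01],[0,0.03,0],[0,0.03,0],[0,0.03,0],[0,0.03,0],[0,0.03,0],[0,0.02,0],[0,0,0],[0,0,0],[0,0,0]],"angular":[[0,0,0],[0,0,0],[0,0,0],[0,0,0],[0,0,0],[0,0,0],[0,0,0],[0,0,0],[0,0,0],[0,0,0]],"grip":[0,0,0,0,0,0,0,0,0,0]}'
python3 - <<'E'
from h import *
t=grab_frame("top"); crop(t,245,140,160,120,5,"t5.png")
E
```

```text
time_s: 27.95
ee_pos: [0.661, -0.0319, 0.1084]
orientation: [0.755, -0.656, 0.0, -0.0]
wrist_force: [-0.8, -0.4, 0.4]
finger_gap: 0.0803
time_s: 28.95
ee_pos: [0.6611, -0.0319, 0.2204]
orientation: [0.755, -0.656, 0.0, -0.0]
wrist_force: [-0.4, 0.7, 0.4]
finger_gap: 0.0874
time_s: 29.95
ee_pos: [0.4638, -0.0598, 0.2289]
orientation: [0.755, -0.655, 0.0, -0.0]
wrist_force: [1.3, -0.2, -0.7]
finger_gap: 0.0877
```

View pics/t5.png

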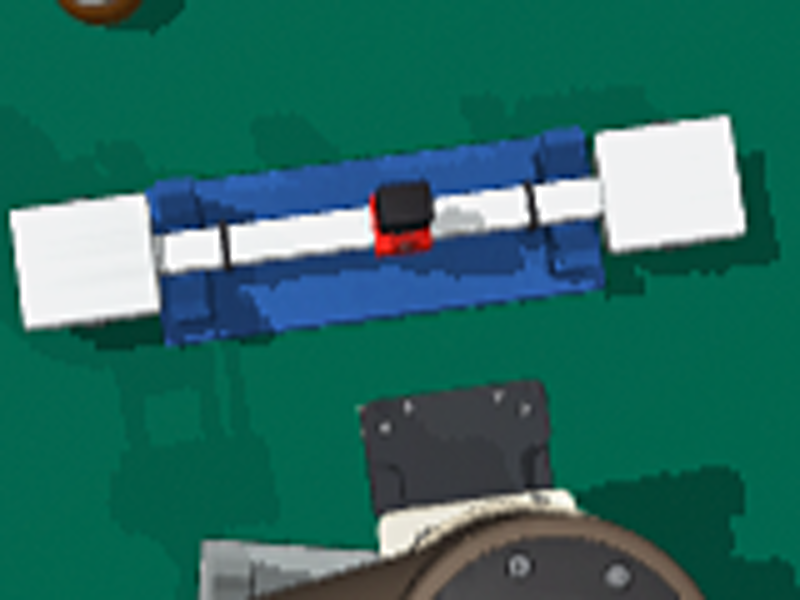

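The view shows the bar home in both blue slots, with the tins at (10..160) and (595..745) and about equal gaps to the rests. I'll check the numbers before handing in.

Run:
```python
from h import *
f=grab_frame("top")
P=lambda c:np.array([px2w(f,245+(x+.5)/5-.5,140+(y+.5)/5-.5,.08) for x,y in c]).mean(0)
a=P([(10,211),(150,194),(160,312),(25,328)]);b=P([(595,132),(732,116),(746,235),(610,253)])
m=(a+b)/2;y=np.arctan2(*(a-b)[1::-1]);L=np.array([np.cos(y),np.sin(y)]);e=m[:2]-[.6592,-.02]
print(m,np.degrees(y),"along/across",e@L,e@[-L[1],L[0]],"len",np.linalg.norm(a-b))
g=grab_frame("scene"); s0=cv2.imread("pics/scene0.png"); h=cv2.imread("pics/top0.png")
for n,(u,v,w,q) in {"jar":(250,118,28,30),"plates":(155,228,35,38),"pan":(443,210,55,65)}.items():
    print(n,cv2.phaseCorrelate(*[cv2.cvtColor(i[v:v+q,u:u+w],cv2.COLOR_BGR2GRAY).astype(np.float32) for i in (h,f["color"])]))
o=observe();print(o["time_s"],abs(o["joint_velocities"]).max()); sign_off()
```

```text
[ 0.65934746 -0.02055695  0.08      ] 97.97003331036224 along/across -0.0005720197004098405 -6.881470854098173e-05 len 0.3131270576684983
jar ((0.01804539344901812, -0.02424576248812471), 1.000935357146793)
plates ((-0.014304710627389028, 0.03159287498518282), 1.002393397130072)
pan ((0.03917224855187129, -0.012845925362846344), 0.9801584023016471)
30.1 0.004216568697556948
the job is handed in; nothing more can be done
```

The bar is home in both slots of the blue cradle and let go. I handed the job in at about 30 s; the hand-in gives no verdict, so the figures below are my own measurements.

- **Finding the balance:** I slid the hanger in three steps, using lift force and tin rise from the camera. The balance point came out about 12 mm from the bar's middle, towards its right (−y) end.
- **Lift and hold:** The bar hung with its axis at about 0.135 m, at a slope of about 0.02 rad. I held it still there for over 2 s.
- **Final position:** The top camera puts the bar within about 0.6 mm along and 0.1 mm across of the blue cradle's middle. It is in line to about 0.1°. The camera calibration is only good to about 2 mm.
- **Bystanders:** The jar, plates and pan show no shift in the images (under 0.05 px).

None of the checks failed or disagreed. I did not measure the bar's height or level again after letting go. That it is seated rests on the views and on the load leaving the wrist at the expected height.

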